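# Key a knurled collar onto a bayonet fixture and hold it home

## Task

Pick up the knurled brass collar with the black skirt and put it, skirt down, over the upright steel nose of the bayonet fixture; turn it by its knurled barrel until the hidden keyways inside it drop over the nose's pins, then push it fully home against the spring plate. Finish still holding the collar pushed all the way down with the fingers, do not let go of it, and leave the loupe, the round tin and the brass block standing where they are.

Things in the scene. Friction and masses are not known exactly. Their poses are not given: they have to be found in the camera images.
- collar: loose collar, 120 to 210 g, 56 mm tall: a smooth black skirt 64 mm across (lowest 16 mm) below a knurled brass barrel 50 mm across (16 to 56 mm up). A bore 26.5 mm wide runs through it. Origin: centre of its underside; z up its axis
- collar_grip (a point): point on the collar's axis, 37 mm above its underside: middle of the knurled barrel, to be gripped
- collar_keys (a point): point on the collar's axis, 3 mm above its underside, where the lands begin. Between them two keyways, opposite each other (a fit every half turn), 10 mm wide and 13 mm high, open only below and to the bore: out of sight. They drop over the pins within about 0.13 rad of true; near that limit a flank may rub on its pin under push until eased a little further round
- fixture: bayonet fixture fixed to the bench: round grey flange 94 mm across, 13 mm high, with a spring plate and an upright steel nose. Origin: centre of its underside on the bench; z up, along the nose's axis. With the collar fully home on a solid shoulder, the collar's underside is 21 mm above this origin
- nose_tip (a point): top of the steel nose, 66 mm above the fixture's origin. The nose is 24 mm across; its tip tapers from full width, 10 mm below the top, to 13 mm
- pin_tops (a point): point on the nose's axis level with the tops of its two pins, 35.5 mm above the fixture's origin. The pins are 5 mm thick, opposite each other, and reach 18.5 mm from the axis; their direction differs each time and has nothing to do with the fixture's axes. An unkeyed collar rests on them, its underside at 32.5 mm
- spring_plate (a joint): aluminium plate, 72 mm across, round the foot of the nose; value = m pressed down: 0 free (top 28.5 mm above the fixture's origin, 4 mm below an unkeyed collar), 0.0075 with the collar fully home. It pushes up with 3.5 N at first, about 7 N with the collar home, and lifts the collar if it is let go
- loupe: bystander: black eye loupe with a red ring, 41 mm across, 38 mm tall; origin under its centre
- tin: bystander: white round tin with a glass-topped lid (fixed shut), 47 mm across, 22 mm tall; origin under its centre
- brass_blank: bystander: flat brass block 32 x 50 x 10 mm; origin under its centre
There are look-alikes about, which are no part of the job. There is more than one size of the collar; the one meant has the size given above.

How it is judged (in metres and radians):
On the way, in this order (a step that is already met when the one before it is completed fails the run):
1. the collar is over the nose, skirt down, at or above the pins (horizontal distance between collar and fixture below 0.005 m and z of collar in the frame of fixture below 0.055 m and angle between collar's own z axis and vertical below 0.2 rad).
2. the keyways have dropped over the pins (horizontal distance between collar and fixture below 0.004 m and z of collar in the frame of fixture below 0.0295 m and angle between collar's own z axis and vertical below 0.1 rad), for 0.05 s.
At the end, for the whole second after the job is handed in: the collar sits upright on the nose (axes within 4 mm, tilt under 0.08 rad), underside less than 23 mm above the fixture's origin (home is 21), spring plate pressed down over 5.5 mm, fingers still on the collar with over 2 N, collar still (horizontal distance between collar and fixture below 0.004 m and z of collar in the frame of fixture below 0.023 m and angle between collar's own z axis and vertical below 0.08 rad and value of joint spring_plate above 0.0055 m and contact force between the fingers and collar above 2 N and linear speed of collar below 0.02 m/s); the arm keeps its last pose, push and grip.
It fails at once if the loupe, the round tin or the brass block is moved by more than 2 cm or tipped over (distance of any of loupe, tin, brass_blank from where it was at the start of the episode above 0.02 m or angle between any of loupe, tin's own z axis and vertical above 0.5 rad).
It also fails if it takes over 72 s, if anything falls off the work surface, if the arm or the gripper's body presses on something with over 40 N, if the wrist force passes 120 N, or if a joint passes its speed limit or range.

## Robot

A 6-joint arm with a two-finger parallel gripper is mounted at the origin on a cart in front of the work surface, level with it; the furniture and walls round the work are solid. World frame = base frame: x ahead of the robot, y to its left, z up, the work surface at z = 0. Lengths are in mm, angles in rad, forces in N, time in s.
With the tool pointing down it reaches from about 400 to 825 mm from the base axis. Payload 7 kg.
Tool frame: the origin (TCP) lies at the very end of the fingers, on their centre line; the grasp point (between the pads) lies 19 mm behind it; z points along the fingers, y is the line along which they close (so a half turn about z gives the same grasp; the last joint's range is limited). The gripper opens to 88 mm and grips with 3 to 60 N. Pads are 19 mm wide; open, the fingers measure 130 mm over their backs; the gripper's body (78 mm by 193 mm) begins 47 mm behind the grasp point.
Start: joints at [1.4, 0.359, 0.012, 0, -1.224, -0.288], TCP at [298.944, 605.168, 226.561] pointing down, gripper open.
Joint ranges: [-3.07, 3.07], [-1.43, 2.12], [-1.02, 1.25], [-3.03, 1.67], [-3.05, -0], [-3.03, 3.03]. Speed limits (rad/s): [2.39, 2.39, 3.01, 3.14, 3.14, 3.14].

## Interface

Orientations are given as a unit quaternion [x, y, z, w].
In Python, from plant import bot gives the robot as it stands. Calls block until the motion is done:
- bot.move_ptp(position, orientation): joint-space move of the TCP to a pose.
- bot.line_to(position, velocity=150, ori=None): straight line of the TCP; ori=None keeps the orientation; velocity is the mean speed in mm/s.
- bot.move_joints(angles): joint-space move.
- bot.move_gripper(opening, force=None): finger opening in mm; force is the grip in N (None keeps the last); returns when the fingers have stopped.
- bot.pause(seconds).
- bot.solve_ik(position, orientation): joint angles nearest the present ones, or None.
- bot.read_state(): the state.
- bot.camera(name): name is "scene" or "top" or "wrist"; returns the picture (480x640x3 uint8, red, green, blue); there is no depth.
- bot.get_calibration(name): a dict with "fx", "fy", "cx", "cy" (pixels), "view" (4x4, takes a point from world to camera coordinates); the wrist camera has in their place "T_tool_cam" (4x4, takes a point from camera to tool coordinates, whose origin is the TCP and whose axes are the flange's). Camera axes: x right, y up, looking along -z (the intrinsics and any distortion apply to the point x, -y, -z); pixel columns grow to the right and rows downward; lengths in mm; the calibration is good to about 2 mm. A picture is of the moment at which its call begins: read the wrist's pose just before it. get_calibration takes no time and is no camera call.
A pose or a line that the arm cannot do raises bot.Unreachable and nothing moves.
- bot.close_job(): hands the job in; it is judged then, once.
The state is a dict: "t": time; "joint_pos": joint angles; "qvel": joint speeds; "tau": joint torques, N m; "tcp_pos": TCP position; "eef_rot": TCP orientation; "contact_force": force on the tool from outside, world axes, zero at the start; "moment": the same for the moment, N m; "width": finger opening in mm; "finger_force": force on a finger pad.
Only numpy, scipy, OpenCV 4.12 (cv2) and the standard library are available. Lean on these libraries where they do the work, as an engineer would, in place of code of your own. Each camera call takes 0.05 s, during which the arm holds its last target. There are 200 camera calls.

## Working session

There is one attempt and no reset: what is moved stays moved. The work goes in short steps, each a Python script; the robot and the scene stay as the last script left them, time stands still between calls to the robot, and variables do not carry over. Pictures are saved under pics/ and viewed, at most 10 in all, crops included, and the job is handed in when it is done.

```bash
mkdir -p pics; ls; python3 - <<'E'
from plant import bot
import cv2, numpy as np
np.set_printoptions(precision=4,suppress=True)
for n in("scene","top"):
    cv2.imwrite(f"pics/{n}0.png",bot.camera(n)[:,:,::-1]); print(n,bot.get_calibration(n))
print(bot.get_calibration("wrist")); print(bot.read_state())
E
```

```text
pics
scene {'fx': 487.80635539600684, 'fy': 487.80635539600684, 'cx': 314.62683905071157, 'cy': 235.66285041710606, 'view': array([[  -0.5141,   -0.8575,   -0.0169,  418.403 ],
       [   0.343 ,   -0.2236,    0.9124, -191.8829],
       [  -0.7862,    0.4633,    0.4091, -576.7054],
       [   0.    ,    0.    ,    0.    ,    1.    ]])}
top {'fx': 472.5252520134467, 'fy': 472.5252520134467, 'cx': 316.609956062084, 'cy': 242.09967220059394, 'view': array([[   0.0237,   -0.9997,    0.002 ,  171.4602],
       [   0.9991,    0.0237,    0.0359, -489.8491],
       [  -0.0359,    0.0011,    0.9994, -923.6782],
       [   0.    ,    0.    ,    0.    ,    1.    ]])}
{'fx': 333.27875685538595, 'fy': 333.27875685538595, 'cx': 319.57592848838993, 'cy': 240.22400755811307, 'T_tool_cam': array([[   0.0003,    0.9572,    0.2895,   79.0324],
       [   1.    ,   -0.0006,    0.0009,   -1.0844],
       [   0.001 ,    0.2895,   -0.9572, -159.1466],
       [   0.    ,    0.    ,    0.    ,    1.    ]])}
{'t': 0.1, 'joint_pos': array([ 1.4001,  0.3593,  0.0111, -0.0003, -1.2241, -0.2881]), 'qvel': array([ 0.0022, -0.0017,  0.0012,  0.0028,  0.0017, -0.0001]), 'tau': array([ -0.001 , -58.4163,  29.3749,   7.0153,   0.0102,  -0.0001]), 'tcp_pos': array([298.7493, 604.7948, 225.7099]), 'eef_rot': array([ 0.9738, -0.2274, -0.0001,  0.0007]), 'contact_force': array([-0.6089,  0.3975, -0.0108]), 'moment': array([-0.0038,  0.0113,  0.0316]), 'finger_force': 0.0, 'width': 87.3149087510235}
```

View pics/scene0.png

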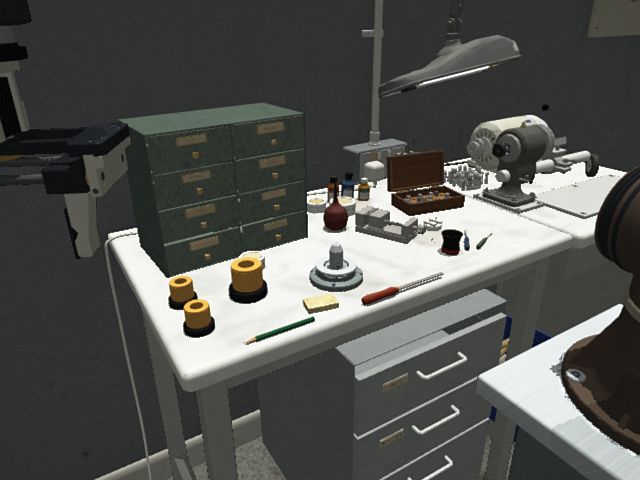

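View pics/top0.png

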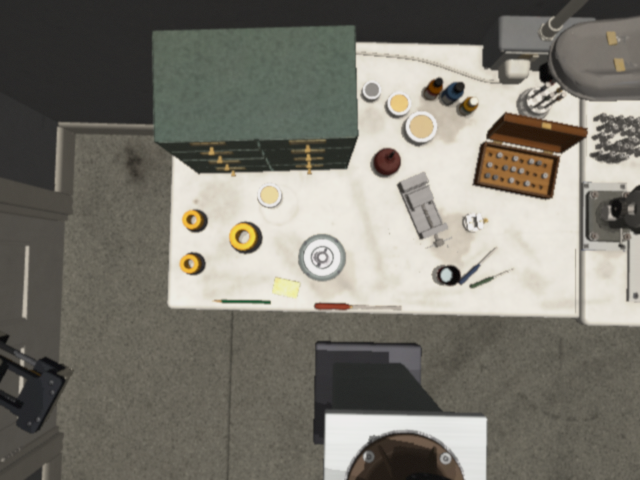

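The top view shows the candidates: big brass collar at (244,237) and small look-alikes at (194,220) and (191,264). In the scene view they are at (248,278), (181,292) and (198,316). The fixture is at (322,257) in the top view, the tin at (269,196), the block at (286,287) and the loupe at (448,274). The big one is my choice; now I'll measure it and look close.

```bash
cat > h.py <<'E'
from plant import bot
import cv2, numpy as np
from scipy.spatial.transform import Rotation as R
np.set_printoptions(precision=3,suppress=True)
def calib(n,st=None):
    c=bot.get_calibration(n)
    if n=="wrist":
        T=np.eye(4);T[:3,:3]=R.from_quat(st["eef_rot"]).as_matrix();T[:3,3]=st["tcp_pos"]
        W=T@c["T_tool_cam"]
    else: W=np.linalg.inv(c["view"])
    return c,W
def ray(cw,px):
    c,W=cw; d=np.array([(px[0]-c["cx"])/c["fx"],-(px[1]-c["cy"])/c["fy"],-1.])
    d=W[:3,:3]@d; return W[:3,3],d/np.linalg.norm(d)
def onz(cw,px,z):
    o,d=ray(cw,px); return o+d*(z-o[2])/d[2]
def proj(cw,p):
    c,W=cw; q=np.linalg.inv(W)@np.append(p,1); return np.array([c["cx"]-c["fx"]*q[0]/q[2],c["cy"]+c["fy"]*q[1]/q[2]])
def tri(rs):
    A=sum(np.eye(3)-np.outer(d,d) for o,d in rs); b=sum((np.eye(3)-np.outer(d,d))@o for o,d in rs)
    p=np.linalg.solve(A,b); return p,[np.linalg.norm(np.cross(p-o,d)) for o,d in rs]
def down(psi): # tool z down, tool x at yaw psi
    return (R.from_euler('z',psi)*R.from_euler('x',np.pi)).as_quat()
def snap(name):
    st=bot.read_state(); im=bot.camera("wrist")[:,:,::-1].copy(); cv2.imwrite(f"pics/{name}.png",im); return calib("wrist",st),im
E
python3 - <<'E'
from h import *
S,T=calib("scene"),calib("top")
t=cv2.imread("pics/top0.png");s=cv2.imread("pics/scene0.png")
def brass(im): 
    h=cv2.cvtColor(im,cv2.COLOR_BGR2HSV); return cv2.inRange(h,(12,150,110),(30,255,255))
for n,im in(("top",t),("scene",s)):
    for c in cv2.findContours(brass(im),cv2.RETR_EXTERNAL,cv2.CHAIN_APPROX_NONE)[0]:
        if cv2.contourArea(c)>150: print(n,cv2.boundingRect(c),cv2.minEnclosingCircle(c))
# coarse: top bore centre / scene rim top centre
print("collar top",tri([ray(T,(244,237)),ray(S,(247,264))]))
print("nose tip",tri([ray(T,(322,257)),ray(S,(336,245))]))
for n,p in(("c",(244,237)),("small1",(194,220)),("small2",(191,264)),("tin",(269,196)),("blk",(286,287)),("fix",(322,257)),("cab",(356,165))): print(n,onz(T,p,20))
for k in range(8):
    p=-np.pi+k*np.pi/4; print(p, bot.solve_ik([530,30,250],down(p)))
E
```

```text
top (180, 254, 20, 20) ((189.57373046875, 263.39862060546875), 9.706843376159668)
top (230, 223, 27, 28) ((242.84483337402344, 236.46551513671875), 13.830327033996582)
top (183, 211, 19, 19) ((192.38571166992188, 219.56666564941406), 9.730435371398926)
top (480, 147, 73, 48) ((516.0, 170.5), 38.108497619628906)
scene (184, 299, 25, 15) ((196.0, 306.5), 12.257750511169434)
scene (170, 277, 22, 12) ((180.5, 283.0), 10.920265197753906)
scene (231, 258, 31, 15) ((246.0, 266.0), 15.132845878601074)
collar top (array([490.619, 320.091,  53.834]), [np.float64(0.5669334325054792), np.float64(0.5669334325056448)])
nose tip (array([455.869, 171.819,  63.642]), [np.float64(0.7322675302433288), np.float64(0.7322675302434805)])
c [491.826 324.746  20.   ]
small1 [522.701 423.216  20.   ]
small2 [436.842 426.219  20.   ]
tin [573.206 278.231  20.   ]
blk [396.601 240.394  20.   ]
fix [456.472 171.853  20.   ]
cab [638.298 109.397  20.   ]
-3.141592653589793 [ 0.426  0.105 -0.268 -0.    -1.198 -1.997]
-2.356194490192345 [ 0.426  0.105 -0.268  0.    -1.198 -1.212]
-1.5707963267948966 [ 0.426  0.105 -0.268  0.    -1.198 -0.426]
-0.7853981633974483 [ 0.426  0.105 -0.268  0.    -1.198  0.359]
0.0 [ 0.426  0.105 -0.268  0.    -1.198  1.145]
0.7853981633974483 [ 0.426  0.105 -0.268  0.    -1.198  1.93 ]
1.5707963267948966 [ 0.426  0.105 -0.268  0.    -1.198  2.715]
2.356194490192345 [ 0.426  0.105 -0.268  0.    -1.198 -2.782]
```

Both heights check out: collar rim 54 against 56 mm, nose tip 64 against 66. The barrel is about 51 mm across, so it is the big collar. Now close wrist looks at the collar and the fixture.

```bash
python3 - <<'E'
from h import *
q=down(-2.7)
bot.move_ptp([456,172,190],q); snap("f1")
bot.line_to([496,190,190]); snap("f2")
bot.move_ptp([490,320,180],q); a=snap("c1")[1]
print(bot.read_state()["joint_pos"],bot.read_state()["t"])
bot.line_to([515,300,180]); b=snap("c2")[1]
f1=cv2.imread("pics/f1.png");f2=cv2.imread("pics/f2.png")
cv2.imwrite("pics/m1.png",cv2.resize(np.vstack([np.hstack([a,b]),np.hstack([f1,f2])]),(800,600),interpolation=cv2.INTER_AREA))
E
```

```text
[ 0.913  0.246 -0.258 -0.    -1.066 -2.041] 2.9667
```

View pics/m1.png

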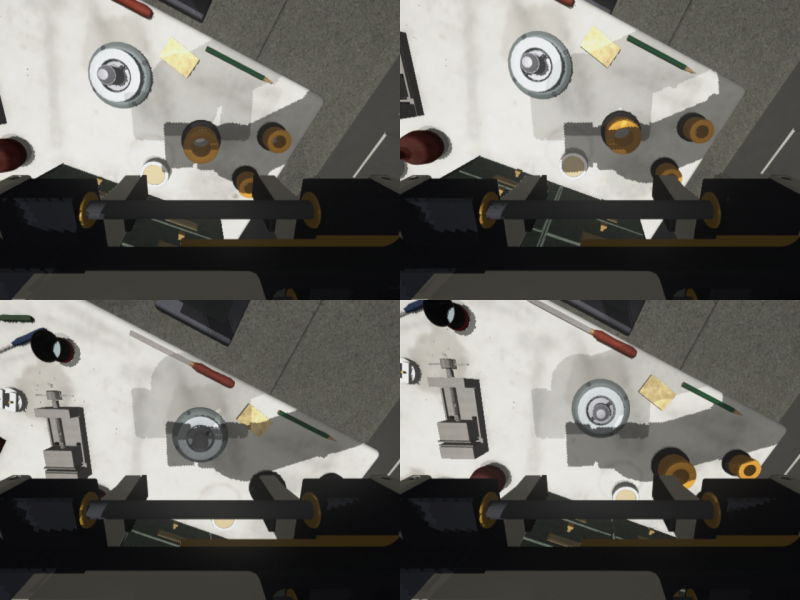

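The collar is at montage (200,142) in c1 and (622,132) in c2. The fixture is at (200,434) in f1 and (600,408) in f2. Next I'll zoom in on the collar rims and the nose.

```bash
python3 - <<'E'
from h import *
L=[("c1",(320,227)),("c2",(355,211)),("f1",(320,214)),("f2",(320,173))]
o=[]
for n,(u,v) in L:
    o.append(cv2.resize(cv2.imread(f"pics/{n}.png")[v-37:v+38,u-50:u+50],(400,300),interpolation=cv2.INTER_CUBIC))
cv2.imwrite("pics/m2.png",np.vstack([np.hstack(o[:2]),np.hstack(o[2:])]))
E
```

```text
(no output)
```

View pics/m2.png

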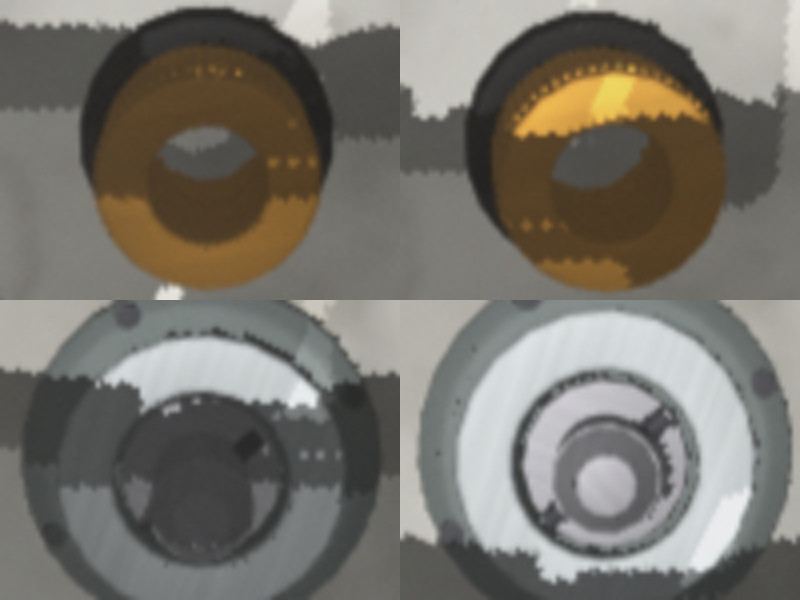

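```bash
python3 - <<'E'
from h import *
def cw(p): return calib("wrist",{"eef_rot":down(-2.7),"tcp_pos":p})
T,S=calib("top"),calib("scene")
C1,C2,F1,F2=[cw(p) for p in([490,320,180],[515,300,180],[456,172,190],[496,190,190])]
print("collar",tri([ray(C1,(322,236)),ray(C2,(358,220))]),tri([ray(C1,(322,236)),ray(C2,(358,220)),ray(T,(244,237)),ray(S,(246.5,264.5))]))
print(onz(C1,(322,236),56),onz(C2,(358,220),56),onz(T,(243.5,237),56))
print("nose",tri([ray(F2,(321.25,182.25)),ray(T,(322,257)),ray(S,(336,245))]),onz(F2,(321.25,182.25),66),onz(T,(322,257),66))
print("plate F1",onz(F1,(320-50+203/4,214-37+ (335+478+0)/2/4*0+ 0),28.5)[:2])
a,b=onz(F2,(320-50+258/4,173-37+120/4),35.5),onz(F2,(320-50+150/4,173-37+218/4),35.5)
print("pins",a,b,(a+b)/2,np.degrees(np.arctan2(*(a-b)[1::-1])))
print(bot.read_state()["tcp_pos"],bot.read_state()["eef_rot"],down(-2.7))
E
```

```text
collar (array([488.032, 321.857,  76.871]), [np.float64(0.3203047767660217), np.float64(0.32030477676598695)]) (array([491.523, 323.099,  54.362]), [np.float64(2.45156833551755), np.float64(3.658738140380226), np.float64(3.7457073116732937), np.float64(1.9694560938654746)])
[493.189 324.348  56.   ] [491.665 326.483  56.   ] [490.253 320.18   56.   ]
nose (array([456.24 , 172.442,  63.859]), [np.float64(1.4558503151100188), np.float64(0.028670527708973936), np.float64(1.4669095587609424)]) [456.859 173.511  66.   ] [456.257 172.464  66.   ]
plate F1 [416.64  155.118]
pins [441.515 179.929  35.5  ] [472.645 166.88   35.5  ] [457.08  173.405  35.5  ] 157.25809533480592
[515.258 298.973 180.231] [-0.218  0.976  0.     0.   ] [ 0.219 -0.976 -0.     0.   ]
```

```bash
python3 - <<'E'
from h import *
bot.line_to([491.5+27,323.5+13,130],ori=down(-2.7)); bot.pause(.3)
st=bot.read_state(); print(st["tcp_pos"],st["eef_rot"],st["contact_force"])
cw,im=snap("c3"); u,v=proj(cw,[491.5,323.5,56]).astype(int); print(u,v)
cv2.imwrite("pics/c3z.png",cv2.resize(im[v-75:v+75,u-100:u+100],(800,600),interpolation=cv2.INTER_CUBIC))
h=cv2.cvtColor(im,cv2.COLOR_BGR2HSV); m=cv2.inRange(h,(8,120,40),(30,255,255))
cs,hi=cv2.findContours(m,cv2.RETR_CCOMP,cv2.CHAIN_APPROX_NONE)
for c,k in zip(cs,hi[0]):
    if cv2.contourArea(c)>300: e=cv2.fitEllipse(c); print(k[3],e,onz(cw,e[0],56))
E
```

```text
[518.772 336.443 130.871] [-0.219  0.976  0.     0.001] [-0.572 -0.914 -0.018]
318 207
-1 ((560.7196655273438, 385.22515869140625), (15.488296508789062, 551.1181030273438), 89.24395751953125) [541.864 573.63   56.   ]
-1 ((497.3976745605469, 335.7939758300781), (28.773191452026367, 55.55577087402344), 168.9339599609375) [524.608 497.888  56.   ]
-1 ((141.67324829101562, 335.8565368652344), (28.913312911987305, 55.688594818115234), 11.333998680114746) [646.623 239.325  56.   ]
-1 ((407.1423645019531, 280.1763610839844), (40.67338180541992, 43.83247756958008), 34.19173049926758) [513.32  408.104  56.   ]
-1 ((467.8938293457031, 196.53977966308594), (48.32768630981445, 56.632755279541016), 96.55364227294922) [439.194 415.098  56.   ]
-1 ((319.74517822265625, 206.23141479492188), (69.3465805053711, 70.1751708984375), 179.89356994628906) [490.14  323.502  56.   ]
27 ((319.54754638671875, 201.97402954101562), (23.200817108154297, 32.46189880371094), 86.58934783935547) [487.434 322.067  56.   ]
```

View pics/c3z.png

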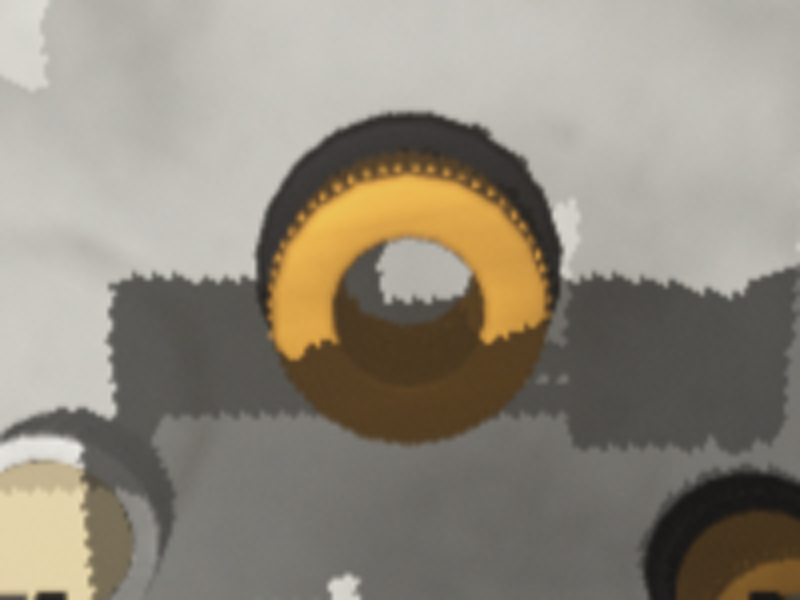

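The close look shows the big collar's bore centred at crop (409,310). That gives about (492,324.3) with a bore width of 26.5 mm, so the choice is confirmed. Grasping.

```bash
python3 - <<'E'
from h import *
q=down(-2.7)
bot.line_to([492,324.3,100],ori=q); bot.line_to([492,324.3,20],velocity=80)
bot.move_gripper(40,force=45); s=bot.read_state(); print(s["width"],s["finger_force"],s["tcp_pos"],s["contact_force"])
bot.line_to([492,324.3,130]); bot.pause(.2); s=bot.read_state(); print(s["width"],s["finger_force"],s["contact_force"],s["tcp_pos"],s["t"])
bot.line_to([456.5,173,125]); bot.pause(.3); s=bot.read_state(); print(s["joint_pos"],s["contact_force"],s["tcp_pos"],s["moment"])
cv2.imwrite("pics/top1.png",bot.camera("top")[:,:,::-1]);i=bot.camera("scene")[:,:,::-1]
cv2.imwrite("pics/s1.png",cv2.resize(i[170:300,250:420],(784,600),interpolation=cv2.INTER_CUBIC))
E
```

```text
49.537930004997435 44.99988477677107 [492.013 324.293  20.052] [-0.424 -0.483  1.04 ]
49.66457618342378 44.99944179318845 [ 0.471 -0.15  -1.015] [491.623 323.88  128.864] 7.6667
[ 0.766  0.147 -0.531  0.    -0.893 -1.895] [-0.53  -0.271 -1.902] [456.527 173.32  124.838] [-0.005 -0.188 -0.013]
```

View pics/s1.png

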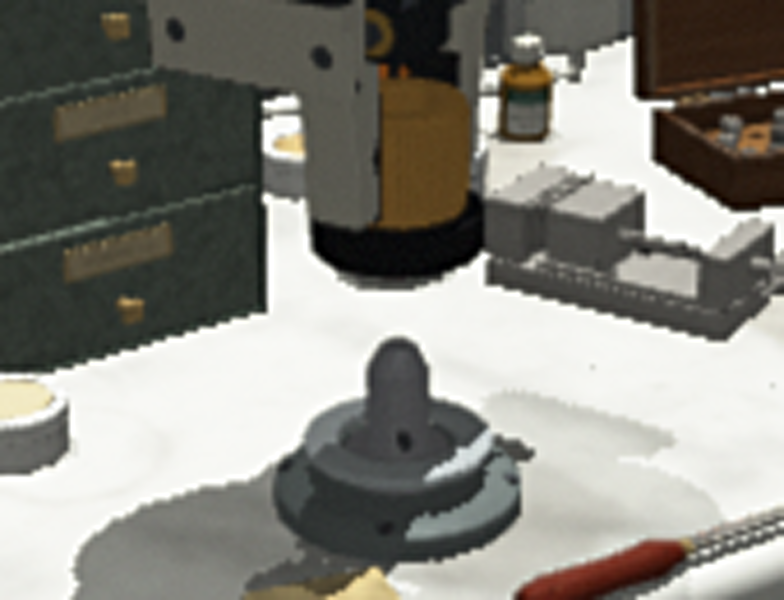

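The collar is gripped level. In the crop the skirt centre at x=398 lines up with the nose at x=399. Descending with force monitoring.

```bash
cat >> h.py <<'E'
def F(): s=bot.read_state(); return s,s["contact_force"],s["tcp_pos"]
E
python3 - <<'E'
from h import *
x,y=456.5,173.
bot.line_to([x,y,92],velocity=100); bot.pause(.2); s,f0,p=F(); print(f0,p)
for z in range(88,52,-3):
    bot.line_to([x,y,z],velocity=60); bot.pause(.1); s,f,p=F(); d=f-f0; print(z,d,p,s["moment"])
    if d[2]>12 or np.hypot(d[0],d[1])>25: break
print(s["t"])
E
```

```text
[ 0.031  0.169 -1.542] [456.899 173.321  92.679]
88 [ 0.262 -0.883 -0.2  ] [456.511 172.988  88.021] [ 0.069 -0.161  0.022]
85 [-1.023 -0.982  0.388] [456.468 172.985  84.922] [ 0.096 -0.163 -0.003]
82 [-0.864 -0.034  0.215] [456.486 172.971  81.956] [ 0.043 -0.13  -0.045]
79 [-0.022 -1.959 -0.586] [456.481 172.967  78.961] [ 0.037 -0.17   0.032]
76 [-0.17   0.084  0.129] [456.499 172.989  75.972] [ 0.069 -0.114 -0.026]
73 [-0.306 -0.276  0.371] [456.483 172.964  72.957] [ 0.069 -0.159  0.027]
70 [ 0.195 -0.447  0.234] [456.483 172.979  69.951] [ 0.029 -0.126 -0.005]
67 [-0.42  -0.554 -0.668] [456.481 172.992  66.941] [ 0.011 -0.141 -0.053]
64 [-0.089  0.304  1.108] [456.513 172.98   63.97 ] [ 0.055 -0.15   0.033]
61 [-0.022 -0.708  0.542] [456.466 173.014  60.963] [ 0.07  -0.166 -0.02 ]
58 [ 0.225  0.657 -0.934] [456.477 172.962  57.941] [ 0.095 -0.125 -0.022]
55 [ 0.161 -0.697 -0.259] [456.488 172.969  54.955] [ 0.031 -0.135 -0.015]
14.1333
```

```bash
python3 - <<'E'
from h import *
x,y=456.5,173.; f0=np.array([0,-.3,-1.5])
z=55.
while z>48:
    z-=.5; bot.line_to([x,y,z],velocity=30); bot.pause(.05); s,f,p=F(); d=f-f0
    if d[2]>8: break
print(z,d,p,s["moment"],s["t"])
psi=-2.7; n=0
if z>48:
  while psi<0.75:
    psi+=.09; n+=1
    bot.line_to([x,y,z],velocity=30,ori=down(psi)); bot.pause(.05)
    s,f,p=F(); d=f-f0
    if n%4==0 or d[2]<4: print(round(psi,2),z,d,p[2],s["moment"][2],s["joint_pos"][5],s["t"])
    if d[2]<3: break
    if d[2]>20: z+=.2
    if s["t"]>45: break
E
```

```text
51.5 [-3.261 -0.892 10.486] [456.737 173.146  52.079] [-0.224  0.813  0.054] 16.2333
-2.34 51.5 [ 1.464  0.811 -0.039] 51.18078583233585 0.022178191306247104 -1.5394583092980505 17.4333
```

```bash
python3 - <<'E'
from h import *
x,y=456.5,173.; f0=np.array([0,-.3,-1.5]); psi=-2.34
for z in (50.5,49.5,48.5,47.5,46.5,45.5):
    bot.line_to([x,y,z],velocity=25,ori=down(psi)); bot.pause(.1); s,f,p=F(); d=f-f0
    print(z,d,p,s["moment"][2],s["width"],s["t"])
    if d[2]>9: break
E
```

```text
50.5 [0.603 0.947 1.317] [456.5   173.044  50.448] 0.024172350454950593 49.74279287854878 17.7833
49.5 [0.901 0.97  1.429] [456.597 173.027  49.51 ] 0.11806815596441328 49.613333380783324 18.1333
48.5 [1.409 0.174 2.246] [456.653 173.038  48.537] 0.20542209141482687 49.72915527041071 18.4833
47.5 [ 1.45  -0.721  3.616] [456.658 173.04   47.634] 0.21804380087259004 49.44325330751367 18.8333
46.5 [ 0.384 -0.056  7.332] [456.659 173.069  46.612] 0.23675568709624475 49.59125933798594 19.1833
45.5 [ 1.399 -0.95   5.723] [456.661 173.083  45.606] 0.18763199475677703 49.898428558156304 19.5333
```

It has keyed and the spring plate is being pressed. I'll ease the angle a little the way the moment points, then push home.

```bash
python3 - <<'E'
from h import *
x,y=456.5,173.; f0=np.array([0,-.3,-1.5]); psi=-2.34
for k in range(3):
    if abs(s0:=bot.read_state()["moment"][2])<.08: break
    psi+=.03*np.sign(s0); bot.line_to([x,y,45.5],velocity=25,ori=down(psi)); bot.pause(.1); s,f,p=F(); print(psi,f-f0,s["moment"][2])
z=45.5
while z>37:
    z-=.5; bot.line_to([x,y,z],velocity=25,ori=down(psi)); bot.pause(.1); s,f,p=F(); d=f-f0
    print(z,d,p,s["moment"][2],s["width"],s["finger_force"])
    if d[2]>22: break
bot.pause(.5); s,f,p=F(); print(f-f0,p,s["t"])
i=bot.camera("scene")[:,:,::-1]
cv2.imwrite("pics/s2.png",cv2.resize(i[170:300,250:420],(784,600),interpolation=cv2.INTER_CUBIC))
E
```

```text
-2.31 [1.29  0.484 5.169] 0.08417232777303585
-2.2800000000000002 [-0.693  1.538  4.555] 0.058190295160554906
45.0 [-0.593  0.663  4.673] [456.372 173.002  44.95 ] 0.04392359701631613 49.33060422053423 45.00044384971261
44.5 [-0.73   2.197  4.989] [456.372 172.97   44.45 ] 0.016962722560954754 49.392969279787025 45.00056373886764
44.0 [-1.543  1.876  5.356] [456.384 172.974  43.966] 0.07036135064432159 49.85342804255566 45.00086780637503
43.5 [-1.765  2.834  5.331] [456.416 172.988  43.465] 0.04359074928117062 49.66032223887708 45.001049526035786
43.0 [-3.351  2.956  4.592] [456.397 172.947  42.954] 0.05577154489274182 49.758058558483555 45.00126843340695
42.5 [-3.551  2.616  5.646] [456.421 172.949  42.479] 0.06337230657720719 49.18995070561791 45.00138882547617
42.0 [-2.86   2.084  6.498] [456.487 172.994  42.003] 0.05929029933253556 49.43636583669419 45.001601027324796
41.5 [-3.478  2.042  6.47 ] [456.447 172.962  41.504] 0.022587979163575654 50.010474163853694 45.00177928246558
41.0 [-3.309  2.364  6.053] [456.451 172.96   41.013] 0.023978754015894208 49.52626974032894 45.00187760218978
40.5 [-7.093  1.941 12.903] [456.465 172.969  40.967] 0.07062496335722501 49.87751541406142 45.00380932353437
40.0 [-9.535  0.695 18.817] [456.474 172.959  40.918] -0.020343499009297127 49.656850318525265 45.00675053335726
39.5 [-11.801   1.772  25.085] [456.505 172.987  40.901] 0.012044828017753577 49.8989412915978 45.010357489809394
[-9.909  0.893 25.243] [456.513 173.003  40.887] 24.9333
```

View pics/s2.png

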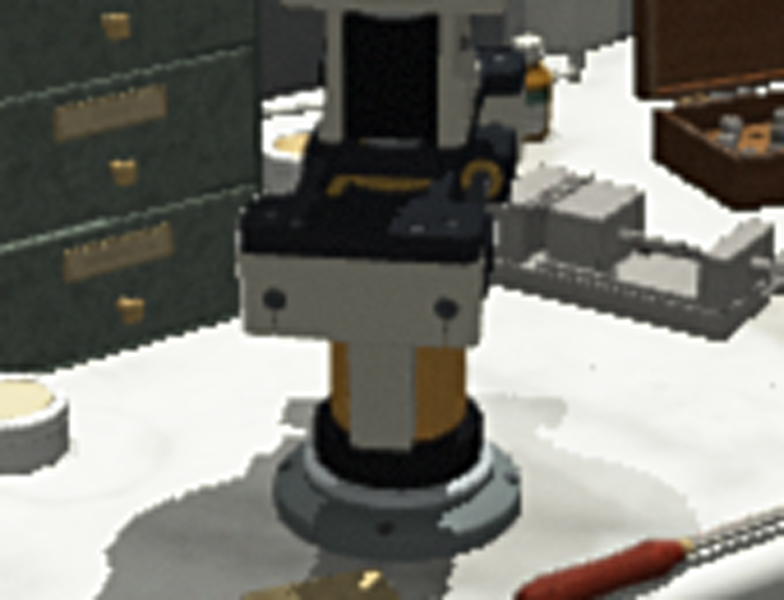

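The collar is upright on the nose, with its skirt down against the plate. The hard stop came 11.2 mm below where it first rested on the pins; 11.5 was expected. It is home, so I'm handing in.

```bash
python3 -c "
from plant import bot
print(bot.close_job())"
```

```text
the job is handed in; nothing more can be done
None
```

The collar is keyed over the pins and held fully home against the spring plate with about 25 N of push and a 45 N grip, and I handed the job in at about 25 s; the close-job call gave no verdict, and I did not separately re-measure the loupe, tin and block at the end.

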